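# Tip a mould insert out of its flush pocket and lay it in the tray

### The arm

A 6-joint arm with a two-finger parallel gripper is mounted at the origin on a cart in front of the work surface, level with it; the furniture and walls round the work are solid. World frame = base frame: x ahead of the robot, y to its left, z up, the work surface at z = 0. Lengths are in m, angles in rad, forces in N, time in s.
With the tool pointing down it reaches from about 0.325 to 0.9 m from the base axis. Payload 6.1 kg.
Tool frame: the origin (TCP) lies midway between the tips of the shut fingers; the grasp point (between the pads) lies 19 mm behind it; z points along the fingers, y is the line along which they close (so a half turn about z gives the same grasp; the last joint's range is limited). The gripper opens to 85 mm and grips with 20 to 120 N. Pads are 22 mm wide; open, the fingers measure 114 mm over their backs; the gripper's body (76 mm by 85 mm) begins 54 mm behind the grasp point. The pads swing forward as they close: fully open they stand 13 mm farther back than shut.
Start: joints at [1.194, 0.22, 1.526, -0, 1.395, -0.126], TCP at [0.155, 0.605, 0.231] pointing down, gripper open.
Joint ranges: [-2.98, 2.98], [-0.91, 2.08], [0.09, 2.57], [-1.24, 4.39], [0.2, 2.65], [-2.68, 2.68]. Speed limits (rad/s): [2.57, 2.57, 3.01, 3.14, 3.14, 3.14].

### API

Orientations are given as a unit quaternion [x, y, z, w].
In Python, from rig import robot, eoat, planner, imaging, workorder, sensors gives the robot as it stands. Calls block until the motion is done:
- robot.reach(position, orientation): joint-space move of the TCP to a pose.
- robot.move_l(position, attitude=None, velocity=0.15): straight line of the TCP; attitude=None keeps the orientation; velocity is the mean speed in m/s.
- robot.goto_joints(angles): joint-space move.
- eoat.gripper_to(opening, strength=None): finger opening in m; strength is the grip in N (None keeps the last); returns when the fingers have stopped.
- robot.hold(seconds).
- planner.inverse_kinematics(position, orientation): joint angles nearest the present ones, or None.
- imaging.read_camera(name): name is "scene" or "top" or "wrist"; returns the picture (420x560x3 uint8, red, green, blue); there is no depth.
- imaging.get_calibration(name): a dict with "intrinsics" (3x3 intrinsics, pixels), "R" (3x3) and "t" (3): a world point X has camera coordinates R X + t; the wrist camera has in their place "tool_from_camera" (4x4, takes a point from camera to tool coordinates, whose origin is the TCP and whose axes are the flange's). Camera axes: x right, y down, z forward; pixel columns grow to the right and rows downward; lengths in m; the calibration is good to about 2 mm. A picture is of the moment at which its call begins: read the wrist's pose just before it. get_calibration takes no time and is no camera call.
A pose or a line that the arm cannot do raises robot.PlanningError and nothing moves.
- workorder.sign_off(): hands the job in; it is judged then, once.
Readings, each from a call of its own:
- sensors.read_clock(): time.
- sensors.read_q(): joint angles.
- sensors.read_qvel(): joint speeds.
- sensors.read_tau(): joint torques, N m.
- sensors.read_position(): TCP position.
- sensors.read_eef_rot(): TCP orientation.
- sensors.read_wrist_force(): force on the tool from outside, world axes, zero at the start.
- sensors.read_moment(): the same for the moment, N m.
- sensors.read_finger_gap(): finger opening in m.
- sensors.read_grasp_force(): force on a finger pad.
Only numpy, scipy, OpenCV 4.12 (cv2) and the standard library are available. Lean on these libraries where they do the work, as an engineer would, in place of code of your own. Each camera call takes 0.05 s, during which the arm holds its last target. There are 200 camera calls.

### The job

The aluminium mould insert sits flush in the pocket of the grey clamping fixture, with no room for fingers round it. Press down the end of the insert that lies under the clamp bridge, reaching in at a slant, until the other end rocks up out of the pocket and stays up; then take the raised end, and lay the insert gently in the wooden tray, flat and right way up, and let go. Leave the other things on the bench where they are.

Things in the scene. Friction and masses are not known exactly. Their poses are not given: they have to be found in the camera images.
- insert_mid (a point): Centre of the aluminium insert, 17 mm above its underside, 0.25 kg; x along it, z out of its top. Lower plate 130 x 50 x 8 mm (upper edges eased) with a centred body 104 x 50 mm on it, 34 mm high in all, so a 13 mm lip at each end; both ends alike. Two flat dark discs on top. Long sides: plain parallel faces 50 mm apart, to grip.
- pocket (a point): Centre of the pocket's mouth, level with the top of the grey fixture (fixed, 175 x 97 mm, top 70 mm above the bench); x points along the pocket to the end under the bridge, z up. Pocket 132.7 x 52.5 mm, 35 mm deep: the insert's top is 1 mm below the mouth, with about 1 mm beside it. After tipping, about 17 mm of the insert's body stands above the mouth at x = -30 mm.
- rock_line (a point): Line across the pocket's floor (35 mm below the mouth, 3.5 mm towards the bridge from its centre) over which the insert rocks; the floor is level before it and falls at 30 degrees beyond it. Under 2 N on the insert's top at 35 mm beyond tips it; once 12 degrees over (top about 6 mm down there) it falls on by itself and stays at 30 degrees. Press near the end and follow the arc. Axes as the pocket's.
- bridge (a point): Middle of the underside of the fixed clamp bridge, a beam across the pocket 115 mm above its mouth: 50 mm (x) x 104 mm (y), 18 mm thick, on two 16 mm posts 9 mm beyond (x), 38 mm to each side. A backed-off screw hangs 30 mm below it, its knob 71 mm above. A tool leaning 30 to 45 degrees away from the bridge can press the insert 15 to 28 mm short (-x) of here. The tipped insert reaches under the bridge. Axes as the pocket's.
- tray_in (a point): Centre of the inner floor (6 mm above the bench) of a shallow open plywood tray fixed to the bench, outside 192 (x) x 132 (y) x 16 mm high, walls 6 mm thick. x along its length, z up.
- timer: Grey-white box timer, 72 x 93 x 48 mm, standing on the bench; origin under its centre. A bystander.
- stick: Flat wooden stirring stick 18 x 179 x 4 mm, long along its y; origin under its centre. A bystander.
- lidded_tub: Round lidded plastic tub, 100 mm wide, 77 high; origin under its centre. A bystander.
- glue: Small bottle 40 mm wide, 95 high; origin under its centre. A bystander.
- cup: Clear open plastic cup, 91 mm wide, 100 high; origin under its centre. A bystander.

How it is judged:
On the way:
1. the insert, pressed down at the bridge end, has rocked up in its pocket by more than 23 degrees (angle between insert_mid's own z axis and vertical above 0.4 rad and horizontal distance between insert_mid and pocket below 0.03 m), for 0.2 s.
At the end, for the whole second after the job is handed in: The insert lies right way up and flat (within 4.6 degrees) on the tray's floor, its centre within 45 mm of the tray's centre along and across and 13 to 21 mm above the floor, at rest and released (x of insert_mid in the frame of tray_in between -0.045 and 0.045 m and y of insert_mid in the frame of tray_in between -0.045 and 0.045 m and angle between insert_mid's own z axis and vertical below 0.08 rad and z of insert_mid in the frame of tray_in between 0.013 and 0.021 m and linear speed of insert below 0.02 m/s and contact force between the fingers and insert below 0.1 N); the robot touches nothing.
It fails at once if the insert is dropped or thrown into the tray (moves faster than 0.8 m/s within 60 mm above its floor) (x of insert_mid in the frame of tray_in between -0.1 and 0.1 m and y of insert_mid in the frame of tray_in between -0.07 and 0.07 m and z of insert_mid in the frame of tray_in below 0.06 m and linear speed of insert above 0.8 m/s).
It fails at once if a bystander (timer, stick, tub, bottle or cup) is moved by more than 30 mm (distance of any of timer, stick, lidded_tub, glue, cup from where it was at the start of the episode above 0.03 m).
It also fails if it takes over 58 s, if anything falls off the work surface, if the arm or the gripper's body presses on something with over 40 N, if the wrist force passes 120 N, or if a joint passes its speed limit or range.

## Working session

There is one attempt and no reset: what is moved stays moved. The work goes in short steps, each a Python script; the robot and the scene stay as the last script left them, time stands still between calls to the robot, and variables do not carry over. Pictures are saved under pics/ and viewed, at most 10 in all, crops included, and the job is handed in when it is done.

```bash
mkdir -p pics; ls; python3 - <<'E'
from rig import robot, eoat, planner, imaging, workorder, sensors
import cv2
for n in ("scene","top"):
    im=imaging.read_camera(n); cv2.imwrite(f"pics/{n}0.png",im[:,:,::-1])
    print(n,imaging.get_calibration(n))
print(imaging.get_calibration("wrist"),sensors.read_clock(),sensors.read_eef_rot())
E
```

```text
pics
scene {'intrinsics': array([[478.7172816 ,   0.        , 280.56053189],
       [  0.        , 478.7172816 , 214.71416649],
       [  0.        ,   0.        ,   1.        ]]), 'R': array([[ 0.79086041, -0.6119764 , -0.00496957],
       [-0.40987139, -0.52361393, -0.74688279],
       [ 0.45447251,  0.59271691, -0.66493714]]), 't': array([-0.2554455 ,  0.39055124,  1.03889227])}
top {'intrinsics': array([[541.84861928,   0.        , 278.39720341],
       [  0.        , 541.84861928, 203.39710758],
       [  0.        ,   0.        ,   1.        ]]), 'R': array([[ 0.00275798, -0.99999166, -0.00301367],
       [-0.98845137, -0.00226952, -0.15152144],
       [ 0.15151334,  0.00339676, -0.98844938]]), 't': array([0.20846407, 0.50165436, 1.38522257])}
{'intrinsics': array([[314.71665047,   0.        , 279.80863114],
       [  0.        , 314.71665047, 211.56980751],
       [  0.        ,   0.        ,   1.        ]]), 'tool_from_camera': array([[-8.30135314e-05, -9.60116410e-01, -2.79600559e-01,
         7.17492487e-02],
       [ 9.99999871e-01, -2.20060499e-04,  4.58762230e-04,
         6.59919699e-04],
       [-5.01994184e-04, -2.79600485e-01,  9.60116304e-01,
        -1.43132537e-01],
       [ 0.00000000e+00,  0.00000000e+00,  0.00000000e+00,
         1.00000000e+00]])} 0.1 [ 1.25057422e-01  9.92149128e-01 -8.38837024e-04 -2.13407128e-04]
```

View pics/scene0.png

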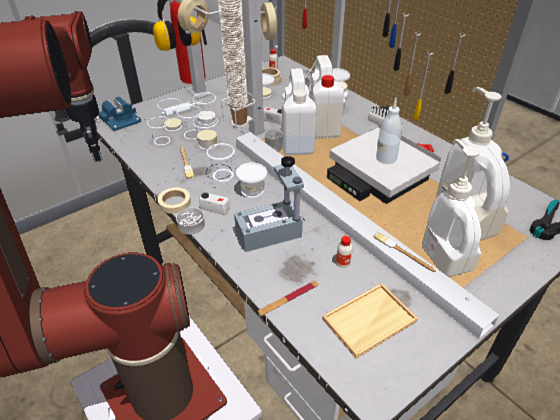

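View pics/top0.png

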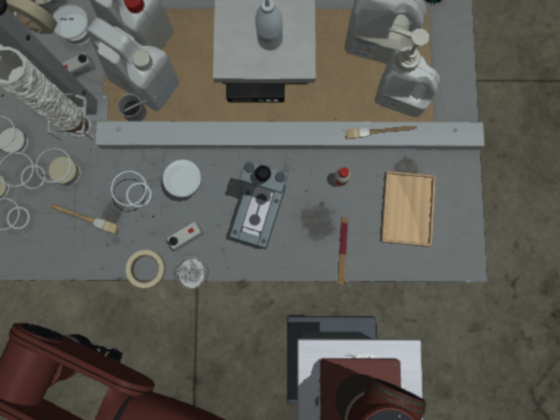

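The scene view shows the fixture near (268,225) with the bridge to its upper right, the tray near (370,320), the glue at (344,250) and the stick at (290,297). In the top view the insert is at (256,212) with the bridge end towards (263,175), and the tray is at (409,209).

```bash
cat > h.py <<'E'
import numpy as np, cv2
from rig import robot, eoat, planner, imaging, workorder, sensors
from scipy.spatial.transform import Rotation as Ro
def cam(n,pose=None):
    c=imaging.get_calibration(n); K=np.array(c["intrinsics"])
    if n!="wrist": return K,np.array(c["R"]),np.array(c["t"])
    p,q=pose; T=np.eye(4); T[:3,:3]=Ro.from_quat(q).as_matrix(); T[:3,3]=p
    W=np.linalg.inv(T@np.array(c["tool_from_camera"])); return K,W[:3,:3],W[:3,3]
def ray(c,px):
    K,R,t=c; d=R.T@np.linalg.inv(K)@np.array([px[0],px[1],1.]); return -R.T@t,d/np.linalg.norm(d)
def onz(c,px,z):
    o,d=ray(c,px); return o+d*(z-o[2])/d[2]
def tri(*obs):
    A=np.zeros((3,3));b=np.zeros(3)
    for c,px in obs:
        o,d=ray(c,px);P=np.eye(3)-np.outer(d,d);A+=P;b+=P@o
    X=np.linalg.solve(A,b)
    return X,[np.linalg.norm((np.eye(3)-np.outer(d,d))@(X-o)) for o,d in (ray(*o) for o in obs)]
def proj(c,X):
    K,R,t=c; v=K@(R@np.asarray(X)+t); return v[:2]/v[2]
def snap():
    pose=(np.array(sensors.read_position()),np.array(sensors.read_eef_rot()))
    return imaging.read_camera("wrist"),cam("wrist",pose),pose
E
python3 - <<'E'
from h import *
t=cam("top")
for n,p,z in [("fixctr",(257,216),.07),("knob",(263,173),.25),("tray",(409,209),.006),("glue",(343,176),.05),("stick",(343,250),.004),("tub",(182,179),.07),("timer",(185,236),.04),("base",(365,400),.2)]:
    print(n,onz(t,p,z).round(3))
a=cv2.imread("pics/top0.png")[140:270,200:460]; b=cv2.imread("pics/scene0.png")[140:270,210:440]
cv2.imwrite("pics/c1.png",np.vstack([cv2.resize(a,(600,300),interpolation=2),cv2.resize(b,(600,300),interpolation=2)]))
E
```

```text
fixctr [0.464 0.264 0.07 ]
knob [0.538 0.244 0.25 ]
tray [ 0.492 -0.14   0.006]
glue [0.573 0.04  0.05 ]
stick [0.382 0.038 0.004]
tub [0.56  0.459 0.07 ]
timer [0.415 0.453 0.04 ]
base [0.039 0.017 0.2  ]
```

View pics/c1.png

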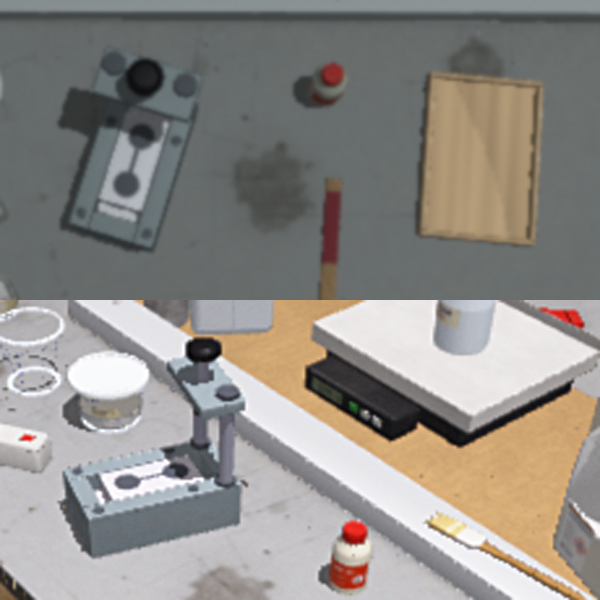

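The crop shows the fixture clearly: a white insert with two dark discs at crop px (142,135) and (126,183), and the bridge with its black knob at the upper end. Next I look at it from two wrist camera positions.

```bash
python3 - <<'E'
from h import *
import pickle
px=np.array([np.cos(.26),-np.sin(.26),0]); z=np.array([0,0,-1.]); x=-px; y=np.cross(z,x)
q=Ro.from_matrix(np.c_[x,y,z]).as_quat()
c=np.array([.464,.264,0]); L=np.array([-px[1],px[0],0])
out=[]
for i,(a,b,h) in enumerate([(-.05,-.05,.27),(-.05,.05,.27)]):
    robot.reach(c+a*px+b*L+[0,0,h],q); robot.hold(.3)
    im,cc,po=snap(); out.append((im,cc)); cv2.imwrite(f"pics/w{i}.png",im[:,:,::-1])
pickle.dump(out,open("w.pkl","wb")); print(sensors.read_clock(),sensors.read_q())
a=[cv2.imread(f"pics/w{i}.png")[60:360,80:480] for i in (0,1)]
cv2.imwrite("pics/c2.png",np.vstack(a))
cv2.imwrite("pics/c2.png",np.hstack([cv2.resize(v,(400,300)) for v in a]))
E
```

```text
2.9417 [ 5.01353277e-01 -1.36404680e-02  1.70604475e+00 -4.67406434e-05
  1.44869898e+00 -8.08413279e-01]
```

View pics/c2.png

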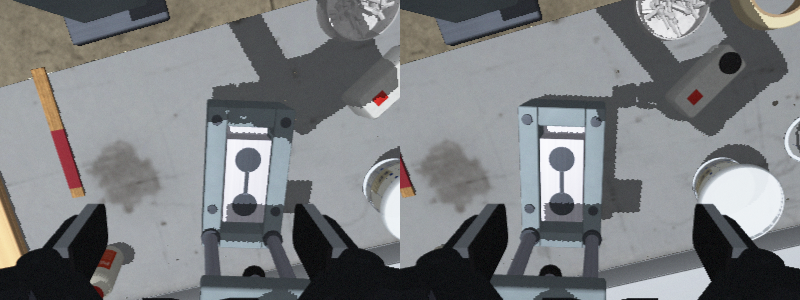

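Both wrist views show the fixture with the bridge at the bottom. The disc centres are at full px about (328,218)/(324,264) in view 0 and (243,219)/(242,264) in view 1. Fixture screws are visible at the corners. I'll refine these with masks and triangulate.

```bash
python3 - <<'E'
from h import *
import pickle
out=pickle.load(open("w.pkl","rb"))
tiles=[]
for (im,c),x0 in zip(out,(275,185)):
    g=cv2.resize(im[150:320,x0:x0+110],None,fx=3.5,fy=3.5,interpolation=cv2.INTER_CUBIC)
    tiles.append(g[:,:,::-1])
cv2.imwrite("pics/c3.png",np.hstack(tiles))
G=[cv2.cvtColor(im,cv2.COLOR_RGB2GRAY) for im,_ in out]
def cen(g,s,r,bright=False):
    x,y=s; p=g[y-r:y+r+1,x-r:x+r+1]
    th,m=cv2.threshold(p,0,255,cv2.THRESH_OTSU+(cv2.THRESH_BINARY if bright else cv2.THRESH_BINARY_INV))
    n,l,st,ce=cv2.connectedComponentsWithStats(m); k=l[r,r] or 1
    return ce[k]+[x-r,y-r],st[k,4],th
S={"near":((328,218),(243,219),17),"s1":((296,179),(207,179),6),"s2":((366,182),(275,179),6),"s3":((292,269),None,6)}
for n,(a,b,r) in S.items():
    if b is None: continue
    A=cen(G[0],a,r);B=cen(G[1],b,r)
    print(n,A,B,*tri((out[0][1],A[0]),(out[1][1],B[0])))
E
```

```text
near (array([327.68858801, 219.90135397]), np.int32(517), 170.0) (array([241.32136106, 219.35538752]), np.int32(529), 177.0) [0.45373422 0.27296977 0.06994076] [np.float64(6.631792940807242e-05), np.float64(6.63179294081992e-05)]
s1 (array([296.02836879, 178.02836879]), np.int32(141), 112.0) (array([206.66, 178.9 ]), np.int32(100), 143.0) [0.39847537 0.24950444 0.06852771] [np.float64(0.0008048290253260836), np.float64(0.0008048290253260778)]
s2 (array([365.42045455, 182.29545455]), np.int32(88), 56.0) (array([276.45132743, 179.72566372]), np.int32(113), 126.0) [0.42122557 0.3233822  0.06790038] [np.float64(0.0010122092132303373), np.float64(0.0010122092132303685)]
```

View pics/c3.png

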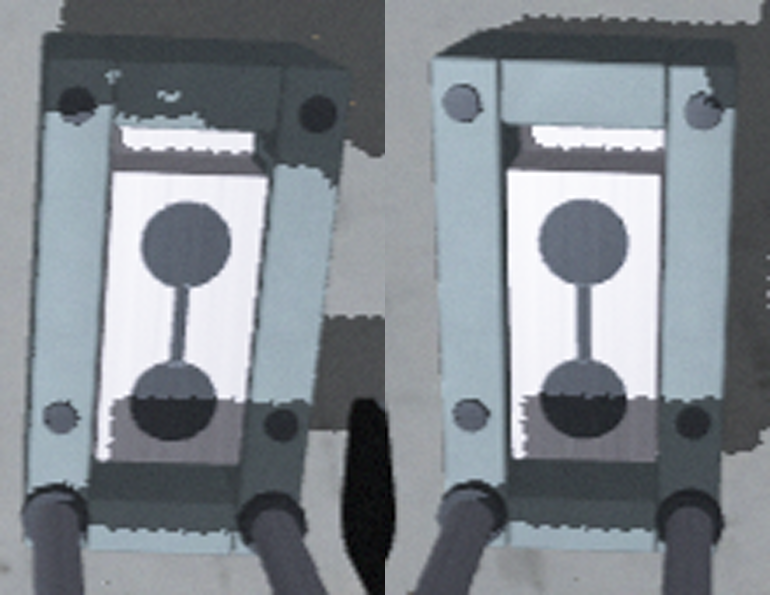

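The enlarged pair gives clear screw centres, discs and body-top corners in both views. I triangulate all of them, and locate the tray by colour mask in the top and scene views.

```bash
python3 - <<'E'
from h import *
import pickle
out=pickle.load(open("w.pkl","rb"))
f=lambda u,x0:((u[0]+.5)/3.5-.5+x0,(u[1]+.5)/3.5-.5+150)
P={}
for n,a,b in [("sNL",(77,102),(78,103)),("sNR",(318,113),(318,111)),("sFL",(61,417),(86,414)),("sFR",(282,425),(308,423)),("dN",(186,243),(199,242)),("dF",(173,400),(199,400)),
 ("bNL",(112,171),(122,171)),("bNR",(268,178),(276,174)),("bFL",(95,461),(126,459)),("bFR",(240,464),(274,460)),("postL",(55,512),(87,508)),("postR",(272,520),(304,517))]:
    X,r=tri((out[0][1],f(a,275)),(out[1][1],f(b,185))); P[n]=X; print(n,X.round(4),np.round(r[0],4))
B=[P[k] for k in("bNL","bNR","bFL","bFR")]
print("bodyctr",np.mean(B,0),"len",np.linalg.norm(P["bNL"]-P["bFL"]),np.linalg.norm(P["bNR"]-P["bFR"]),"wid",np.linalg.norm(P["bNL"]-P["bNR"]),np.linalg.norm(P["bFL"]-P["bFR"]))
for u,v in [("sNL","sFL"),("sNR","sFR"),("bNL","bFL"),("bNR","bFR"),("dN","dF")]:
    d=P[v]-P[u]; print(u,v,np.degrees(np.arctan2(d[1],d[0])))
pickle.dump(P,open("P.pkl","wb"))
cs={}
for n,(x0,y0,x1,y1) in {"top":(370,155,450,260),"scene":(310,275,430,365)}.items():
    im=imaging.read_camera(n)[y0:y1,x0:x1]; hs=cv2.cvtColor(im,cv2.COLOR_RGB2HSV)
    m=((hs[...,1]>60)&(hs[...,0]<35)&(hs[...,2]>60)).astype(np.uint8)
    cn=max(cv2.findContours(m,0,2)[0],key=cv2.contourArea)
    h=cv2.convexHull(cn); ap=cv2.approxPolyDP(h,5,True).reshape(-1,2)+[x0,y0]; print(n,ap.tolist()); cs[n]=ap
t,s=cam("top"),cam("scene")
Q=[onz(t,p,.016) for p in cs["top"]]; print(np.round(Q,3),np.mean(Q,0))
for X in Q: 
    w=proj(s,X); k=np.argmin(np.linalg.norm(cs["scene"]-w,axis=1)); p=cs["top"][[np.allclose(X,x) for x in Q].index(True)]
    print(w.round(1),cs["scene"][k],tri((t,p),(s,cs["scene"][k])))
E
```

```text
sNL [0.3989 0.25   0.0699] 0.0005
sNR [0.4209 0.3224 0.0718] 0.0001
sFL [0.5016 0.2187 0.0722] 0.0002
sFR [0.5243 0.2908 0.0717] 0.0001
dN [0.4531 0.2733 0.0694] 0.0002
dF [0.5071 0.2569 0.0694] 0.0004
bNL [0.4243 0.2556 0.0661] 0.0003
bNR [0.4382 0.3037 0.0688] 0.0002
bFL [0.5225 0.2257 0.0694] 0.0
bFR [0.5383 0.2745 0.0659] 0.0003
postL [0.5356 0.2079 0.0733] 0.0003
postR [0.5579 0.2802 0.074 ] 0.0001
bodyctr [0.48080606 0.26487061 0.06755869] len 0.10264672394105492 0.10433169047061336 wid 0.05014369384020975 0.051397757625381915
sNL sFL -16.956121505533993
sNR sFR -16.997831154251607
bNL bFL -16.927343118649215
bNR bFR -16.266322424189863
dN dF -16.908610094944446
top [[386, 172], [434, 176], [430, 245], [381, 240]]
scene [[381, 283], [416, 321], [355, 357], [323, 315]]
[[ 0.591 -0.08   0.016]
 [ 0.58  -0.208  0.016]
 [ 0.395 -0.19   0.016]
 [ 0.407 -0.061  0.016]] [ 0.4931878  -0.13487414  0.016     ]
[380.3 283. ] [381 283] (array([ 0.5915359 , -0.08021854,  0.01560229]), [np.float64(0.0008354340098229825), np.float64(0.000835434009822997)])
[416.  317.1] [416 321] (array([ 0.58184969, -0.21138419,  0.00241228]), [np.float64(0.0012217412478755128), np.float64(0.0012217412478754586)])
[356.2 353.1] [355 357] (array([ 0.39360538, -0.19218719,  0.00395085]), [np.float64(0.0022239237165200027), np.float64(0.0022239237165200035)])
[323.  313.9] [323 315] (array([ 0.40755918, -0.06203335,  0.01200104]), [np.float64(0.00022984639696925667), np.float64(0.0002298463969693429)])
```

Heights and sizes agree with the text: fixture top 70–72 mm, body 103 x 50.5 mm, yaw −16.95°. The pocket centre is at (0.4805, 0.265) and the bridge middle is about 61 mm along the pocket. I now press with shut fingers leaning 38°, following the arc.

```bash
cat >> h.py <<'E'
YAW=np.radians(-16.95); C=np.array([.4805,.265,.070])
def pose(a,h,lean,yaw=YAW,c=C,b=0.):
    """TCP at (a along, b across, h above) in a frame; tool leans back (-x) by lean deg"""
    Z=Ro.from_euler('z',yaw).as_matrix(); l=np.radians(lean)
    z=np.array([np.sin(l),0,-np.cos(l)]); x=np.array([-np.cos(l),0,-np.sin(l)])
    return c+Z@[a,b,h], Ro.from_matrix(Z@np.c_[x,np.cross(z,x),z]).as_quat()
def arc(th,p=(37,-1)):
    t=np.radians(th); r=np.array(p)-[3.5,-35]; R=np.array([[np.cos(t),np.sin(t)],[-np.sin(t),np.cos(t)]])
    return (R@r+[3.5,-35])/1000
E
cat > press.py <<'E'
from h import *
L=38; l=np.radians(L); off=-.011*np.array([-np.cos(l),-np.sin(l)]); ax=np.array([-np.sin(l),np.cos(l)])
W=[arc(t)+off for t in (0,4,8,11,14,17)]
pre=[W[0]+ax*.13, W[0]+ax*.012]
for w in pre+W: assert planner.inverse_kinematics(*pose(*w,L)) is not None,w
eoat.gripper_to(0.0)
robot.reach(*pose(*pre[0],L)); robot.hold(.2); f0=np.array(sensors.read_wrist_force()); print(sensors.read_q())
rel=lambda:np.round(np.array(sensors.read_wrist_force())-f0,1)
robot.move_l(pose(*pre[1],L)[0],velocity=.08); print("pre",rel())
for w in W:
    robot.move_l(pose(*w,L)[0],velocity=.03); print(w.round(4),rel(),np.round(sensors.read_position(),4))
robot.hold(.4); print(rel(),sensors.read_clock())
E
python3 press.py
```

```text
[ 0.73724712 -0.1576848   2.15551475 -0.73467491  0.9094382  -0.13922888]
pre [-0.9  1.2  1. ]
[0.0457 0.0058] [-0.7  1.4  0.8] [0.5241 0.2515 0.0755]
[0.048  0.0034] [-1.3  1.   1.3] [0.5264 0.2509 0.0732]
[0.0501 0.0008] [-0.3  1.5  1.4] [0.5284 0.2503 0.0706]
[ 0.0515 -0.0012] [-1.2  2.1  1. ] [0.5298 0.2499 0.0685]
[ 0.0529 -0.0033] [-0.3  1.   0.5] [0.5311 0.2495 0.0665]
[ 0.0541 -0.0055] [-0.3  2.1  1.4] [0.5323 0.2491 0.0643]
[-0.6  0.9  0.5] 8.5833
```

```bash
python3 - <<'E'
from h import *
a=imaging.read_camera("wrist")[:,:,::-1]; b=imaging.read_camera("scene")[170:250,210:330,::-1]
cv2.imwrite("pics/p1.png",np.hstack([cv2.resize(a,(400,300)),cv2.resize(b,(400,300),interpolation=2)]))
E
```

```text
(no output)
```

View pics/p1.png

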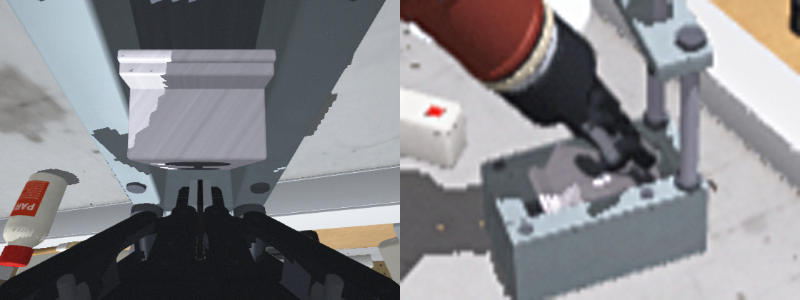

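The insert has tipped: the wrist view shows its end face and lip raised, with the body's upper edge at about (127..267, 160). I retreat, open, and measure the raised end from two poses on the way to the pre-grasp.

```bash
python3 - <<'E'
from h import *
import pickle
l=np.radians(38); ax=np.array([-np.sin(l),np.cos(l)])
w=np.array([.0541,-.0055])+ax*.13
robot.move_l(pose(*w,38)[0],velocity=.15)
eoat.gripper_to(.085,80)
out=[]
for b in (-.035,.035):
    robot.reach(*pose(-.07,.15,8,b=b)); robot.hold(.3); im,c,p=snap(); out.append((im,c))
pickle.dump(out,open("w2.pkl","wb"))
t=[]
for im,c in out:
    u=proj(c,pose(-.025,.02,0)[0]).astype(int); u=np.clip(u,[57,70],[503,350]);print(u)
    t.append(cv2.resize(im[u[1]-70:u[1]+70,u[0]-57:u[0]+57,::-1],None,fx=3.5,fy=3.5,interpolation=2))
cv2.imwrite("pics/c4.png",np.hstack(t)); print(sensors.read_clock(),sensors.read_q())
E
```

```text
[316 230]
[242 228]
12.2417 [ 0.56226676 -0.06123484  1.85288407 -0.11104724  1.25986119 -0.68265117]
```

View pics/c4.png

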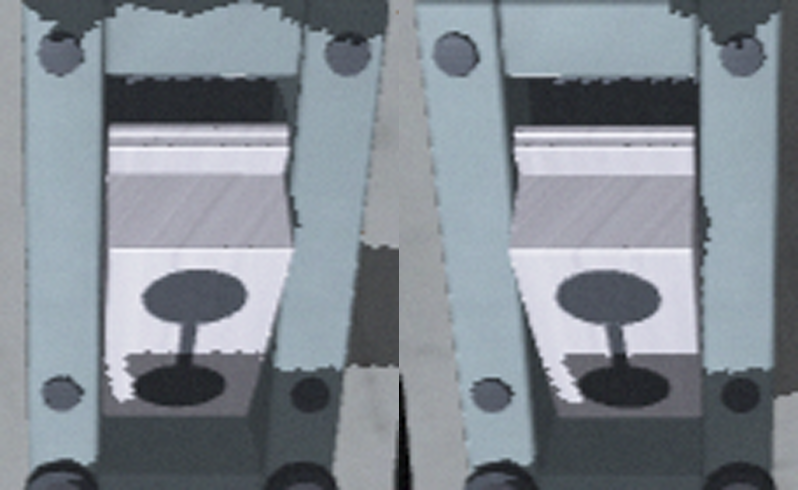

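The two enlarged views show the raised body top edge at (108..294, 247) in view 0 and (112..298, 248) in view 1. I triangulate it and grasp if it matches the expected (−28, ±25, +22) mm.

```bash
cat > grasp.py <<'E'
from h import *
import pickle
out=pickle.load(open("w2.pkl","rb")); U=[(316,230),(242,228)]
f=lambda p,u:((p[0]+.5)/3.5-.5+u[0]-57,(p[1]+.5)/3.5-.5+u[1]-70)
Z=Ro.from_euler('z',YAW).as_matrix(); X=[]
for a,b in [((108,247),(112,248)),((294,247),(298,248)),((195,297),(210,297))]:
    x,r=tri((out[0][1],f(a,U[0])),(out[1][1],f(b,U[1]))); x=Z.T@(x-C); X.append(x); print((x*1000).round(1),np.round(r[0]*1e3,1))
m=(X[0]+X[1])/2
assert abs(m[0]+.0276)<.005 and abs(m[1])<.005 and abs(m[2]-.022)<.005
b=m[1]; a=m[0]+.007
for h in (.1,.001): assert planner.inverse_kinematics(*pose(a,h,8,b=b)) is not None
robot.reach(*pose(a,.09,8,b=b)); robot.hold(.2); f0=np.array(sensors.read_wrist_force())
rel=lambda:np.round(np.array(sensors.read_wrist_force())-f0,1)
robot.move_l(pose(a,.03,8,b=b)[0],velocity=.12); robot.move_l(pose(a,.001,8,b=b)[0],velocity=.04); print("down",rel())
eoat.gripper_to(.0,100); print("gap",sensors.read_finger_gap(),sensors.read_grasp_force(),rel())
robot.move_l(pose(a,.01,8,b=b)[0],velocity=.03); print("up9",sensors.read_finger_gap(),sensors.read_grasp_force(),rel())
robot.move_l(pose(a,.08,8,b=b)[0],velocity=.06); print("up80",sensors.read_finger_gap(),rel(),sensors.read_clock())
a_=imaging.read_camera("wrist")[:,:,::-1]; s=imaging.read_camera("scene")[130:250,190:350,::-1]
cv2.imwrite("pics/g1.png",np.hstack([cv2.resize(a_,(400,300)),cv2.resize(s,(400,300),interpolation=2)]))
E
python3 grasp.py
```

```text
[-22.6 -25.3  14.4] 0.0
[-22.4  25.4  13.9] 0.1
[-3.5 -0.1  8. ] 0.1Traceback (most recent call last):
  File "grasp.py", line 9, in <module>
    assert abs(m[0]+.0276)<.005 and abs(m[1])<.005 and abs(m[2]-.022)<.005
           ^^^^^^^^^^^^^^^^^^^^^^^^^^^^^^^^^^^^^^^^^^^^^^^^^^^^^^^^^^^^^^^
AssertionError
```

The raised edge came out lower than predicted (14 mm against 22 mm). I'll check the bias of this view pair using the screws, whose height is known to be 0.

```bash
python3 - <<'E'
from h import *
import pickle
out=pickle.load(open("w2.pkl","rb")); U=[(316,230),(242,228)]
f=lambda p,u:((p[0]+.5)/3.5-.5+u[0]-57,(p[1]+.5)/3.5-.5+u[1]-70)
Z=Ro.from_euler('z',YAW).as_matrix(); P=pickle.load(open("P.pkl","rb"))
for n,a,b in [("sNL",(61,53),(57,54)),("sNR",(348,53),(343,54)),("sFL",(62,392),(92,393)),("sFR",(310,395),(341,394)),("disc",(195,297),(210,297)),("cL",(108,247),(112,248)),("cR",(294,247),(298,248))]:
    x,r=tri((out[0][1],f(a,U[0])),(out[1][1],f(b,U[1]))); print(n,(Z.T@(x-C)*1000).round(1), (Z.T@(P[n]-C)*1000).round(1) if n in P else "")
# rays of corner L/R and disc at several heights
for h in (.014,.018,.022): print(h,[(Z.T@(onz(out[0][1],f(p,U[0]),.07+h)-C)*1000).round(1) for p in ((108,247),(294,247),(195,297))])
E
```

```text
sNL [-73.5 -38.1   1.1] [-73.7 -38.1  -0.1]
sNR [-73.6  37.7   1.4] [-73.7  37.6   1.8]
sFL [ 32.9 -38.2   2.6] [ 33.7 -38.1   2.2]
sFR [34.8 37.4  0.9] [34.4 37.5  1.7]
disc [-3.5 -0.1  8. ] 
cL [-22.6 -25.3  14.4] 
cR [-22.4  25.4  13.9] 
0.014 [array([-22.4, -25.3,  14. ]), array([-22.5,  25.4,  14. ]), array([-6.8, -0.9, 14. ])]
0.018 [array([-24.5, -25.4,  18. ]), array([-24.6,  24.5,  18. ]), array([-9.1, -1.4, 18. ])]
0.022 [array([-26.6, -25.6,  22. ]), array([-26.7,  23.6,  22. ]), array([-11.4,  -1.9,  22. ])]
```

The screws check to about 1 mm, so the insert has probably slid about 5 mm down its ramp: the edge is near (−23.5, +17), where its width also comes out at 50 mm. I grip at −16 mm with the tips just above the fixture top.

```bash
sed -i 's/^assert abs.*/assert abs(m[0]+.0225)<.002/; s/^b=m\[1\].*/b=0.; a=-.016/; s/\.001,8/-.0005,8/g; s/(.1,.001)/(.1,-.0005)/' grasp.py; python3 grasp.py
```

```text
[-22.6 -25.3  14.4] 0.0
[-22.4  25.4  13.9] 0.1
[-3.5 -0.1  8. ] 0.1
down [ 0.2 -0.4 -0.1]
gap 0.047326765369168626 102.35216975212097 [-2.7 -1.   4.5]
up9 0.04696731212781147 103.03053259849548 [-0.8  0.1 -3.7]
up80 0.04713521334351935 [ 0.3 -0.1 -4.2] 16.6917
```

View pics/g1.png

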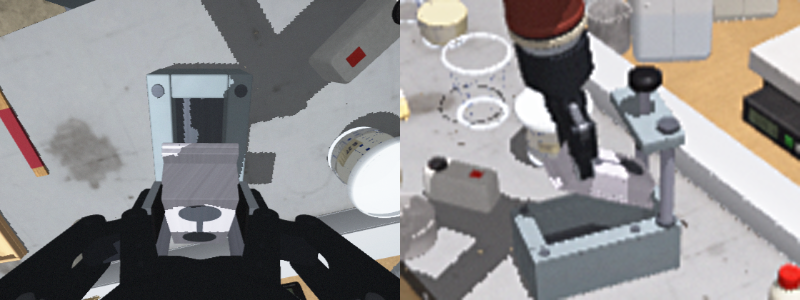

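The insert is held (47 mm gap reading), lifted clear of the pocket and still tilted. I back out from under the bridge, carry it high over the tray, and take one close picture to measure its tilt in the hand.

```bash
cat >> h.py <<'E'
TY=np.radians(-5.7); TC=np.array([.493,-.135,.006])
E
python3 - <<'E'
from h import *
import pickle
robot.move_l(pose(-.105,.085,8)[0],velocity=.12); robot.move_l(pose(-.105,.15,8)[0],velocity=.15)
p,q=pose(-.04,.20,8,TY,TC)
n=20
robot.reach(p,q); robot.hold(.3); print(sensors.read_finger_gap(),sensors.read_clock(),sensors.read_q())
im,c,po=snap(); pickle.dump((im,c,po),open("w3.pkl","wb"))
cv2.imwrite("pics/h1.png",cv2.resize(im[180:350,180:380,::-1],(800,680),interpolation=2)[:600])
E
```

```text
0.047322231575607235 20.1583 [-0.48538343 -0.254311    2.04915206  0.05607635  1.21775565 -1.9738529 ]
```

View pics/h1.png

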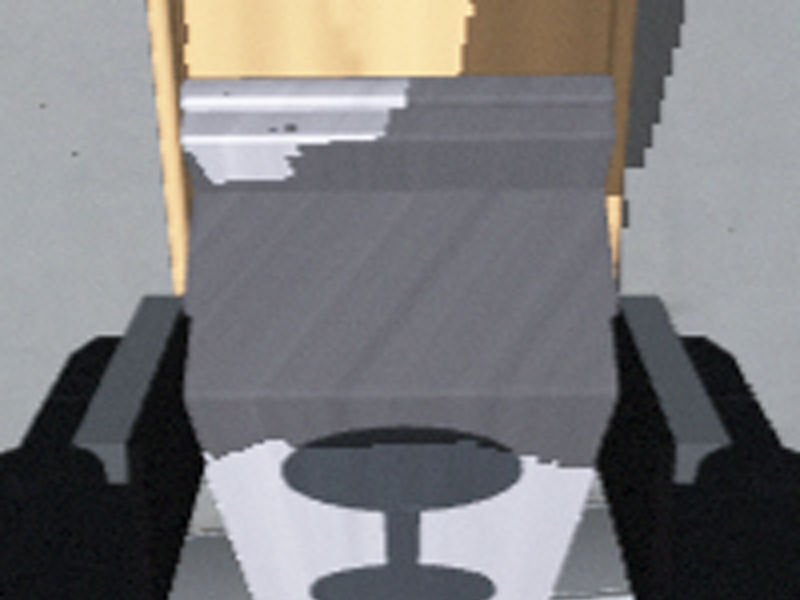

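The crop shows the raised end clearly. The body top edge is at (184..619, 390), the body/lip corner at (193..607, 188), the underside edge at (183..613, 78), and the near disc at (402,469). A point-based PnP gives the insert's pose in the hand.

```bash
python3 - <<'E'
from h import *
import pickle
im,(K,R,t),(p,q)=pickle.load(open("w3.pkl","rb"))
O=np.array([(-52,-25,17),(-52,25,17),(-52,-25,-9),(-52,25,-9),(-65,-25,-17),(-65,25,-17),(-28.2,0,17)],float)/1000
U=(np.array([(184,390),(619,390),(193,188),(607,188),(183,78),(613,78),(402,469)],float)+.5)/4-.5+180
ok,rv,tv=cv2.solvePnP(O,U,K,None,flags=cv2.SOLVEPNP_SQPNP); ok,rv,tv=cv2.solvePnP(O,U,K,None,rv,tv,True)
print("res px",np.round(cv2.projectPoints(O,rv,tv,K,None)[0][:,0]-U,1).tolist())
Ri=R.T@cv2.Rodrigues(rv)[0]; X=R.T@(tv[:,0]-t)
Rt=Ro.from_quat(q).as_matrix()
D=(Rt.T@(X-p)); M=Rt.T@Ri
print("insert world",X.round(4),"in tool",(D*1e3).round(1)); print("euler world zyx",Ro.from_matrix(Ri).as_euler('zyx',degrees=True).round(1))
print("xyz of M",M.round(3).tolist())
np.savez("hand.npz",D=D,M=M)
E
```

```text
res px [[-2.0, 0.5], [1.5, 0.1], [0.9, 1.0], [-1.0, 0.6], [1.2, -0.3], [-0.4, -0.7], [-0.3, -1.3]]
insert world [ 0.4823 -0.1324  0.1803] in tool [-25.1   0.9  29.5]
euler world zyx [-6.4 31.4  3.3]
xyz of M [[-0.77, 0.003, -0.638], [0.002, 1.0, 0.002], [0.638, 0.0, -0.77]]
```

```bash
python3 - <<'E'
from h import *
p,q=np.array(sensors.read_position()),np.array(sensors.read_eef_rot())
pc,qc=pose(-.04,.20,8,TY,TC)
print(p-pc,np.degrees((Ro.from_quat(q)*Ro.from_quat(qc).inv()).as_rotvec()))
D=np.load("hand.npz")["M"]; R=Ro.from_quat(q).as_matrix(); print((R[:,1]).round(4),(R@D).round(3).tolist())
L=38.7
for h in (.12,.06,.018): print(planner.inverse_kinematics(*pose(-.036,h,L,TY,TC)))
E
```

```text
[1.54026132e-04 4.65372805e-04 4.51347979e-05] [-0.00216553 -0.00479826  0.05406442]
[ 0.0984  0.9951 -0.    ] [[0.848, 0.095, 0.522], [-0.081, 0.995, -0.049], [-0.524, -0.001, 0.852]]
[-0.70980207 -0.54927275  2.54927052  0.62523917  0.65890259 -2.58905707]
None
None
```

```bash
python3 - <<'E'
from h import *
for dy in (180,170,190,20,10,-10,-20):
  for a in (0,.02):
    for L in (38.7,34):
      y=TY+np.radians(dy); c=TC+Ro.from_euler('z',TY).apply([a if dy<100 else -a,0,0])
      r=[planner.inverse_kinematics(*pose(-.036,h,L,y,c)) for h in (.12,.06,.02)]
      print(dy,a,L,[None if k is None else np.round(k,2).tolist() for k in r])
E
```

```text
180 0 38.7 [[-0.32, 0.68, 1.26, -0.14, 1.86, 1.36], [-0.32, 0.75, 1.28, -0.14, 1.78, 1.37], [-0.32, 0.8, 1.27, -0.14, 1.73, 1.38]]
180 0 34 [[-0.32, 0.61, 1.33, -0.13, 1.78, 1.36], [-0.32, 0.68, 1.35, -0.13, 1.7, 1.37], [-0.32, 0.73, 1.35, -0.13, 1.64, 1.37]]
180 0.02 38.7 [[-0.32, 0.63, 1.33, -0.14, 1.84, 1.36], [-0.32, 0.71, 1.34, -0.14, 1.76, 1.37], [-0.32, 0.76, 1.34, -0.14, 1.7, 1.38]]
180 0.02 34 [[-0.33, 0.57, 1.39, -0.13, 1.76, 1.35], [-0.33, 0.64, 1.41, -0.13, 1.67, 1.37], [-0.33, 0.69, 1.41, -0.13, 1.62, 1.37]]
170 0 38.7 [[-0.37, 0.68, 1.26, -0.07, 1.88, 1.47], [-0.37, 0.75, 1.27, -0.06, 1.79, 1.48], [-0.37, 0.81, 1.27, -0.06, 1.74, 1.48]]
170 0 34 [[-0.38, 0.61, 1.32, -0.06, 1.8, 1.47], [-0.38, 0.68, 1.34, -0.06, 1.71, 1.48], [-0.38, 0.74, 1.34, -0.06, 1.65, 1.48]]
170 0.02 38.7 [[-0.38, 0.64, 1.32, -0.07, 1.86, 1.47], [-0.38, 0.71, 1.33, -0.07, 1.77, 1.47], [-0.38, 0.77, 1.33, -0.07, 1.72, 1.48]]
170 0.02 34 [[-0.38, 0.57, 1.39, -0.06, 1.77, 1.47], [-0.38, 0.64, 1.4, -0.06, 1.69, 1.47], [-0.38, 0.7, 1.41, -0.06, 1.63, 1.48]]
190 0 38.7 [[-0.26, 0.66, 1.29, -0.22, 1.84, 1
[... 921 characters left out ...]
8.7 [[-0.53, -0.49, 2.52, 0.35, 0.48, -2.08], [-0.53, -0.31, 2.54, 0.57, 0.3, -2.32], None]
-10 0.02 34 [[-0.51, -0.44, 2.45, 0.25, 0.56, -1.98], [-0.51, -0.28, 2.48, 0.35, 0.39, -2.1], [-0.51, -0.15, 2.48, 0.52, 0.27, -2.27]]
-20 0 38.7 [[-0.4, -0.54, 2.55, -0.07, 0.47, -1.47], [-0.4, -0.36, 2.57, -0.13, 0.26, -1.41], None]
-20 0 34 [[-0.4, -0.49, 2.48, -0.05, 0.56, -1.49], [-0.4, -0.33, 2.51, -0.07, 0.37, -1.46], [-0.4, -0.2, 2.52, -0.12, 0.23, -1.42]]
-20 0.02 38.7 [[-0.38, -0.46, 2.5, -0.11, 0.43, -1.41], [-0.38, -0.28, 2.52, -0.2, 0.23, -1.32], None]
-20 0.02 34 [[-0.38, -0.41, 2.43, -0.07, 0.53, -1.45], [-0.38, -0.26, 2.46, -0.11, 0.35, -1.41], [-0.38, -0.13, 2.47, -0.17, 0.22, -1.34]]
```

Leaning back at 39° hits the joint limits, but with the insert turned about −20° in the tray (91 mm across, inside the 120 mm) it is nearly reachable. I'll search for the best yaw and lean with joint margin.

```bash
python3 - <<'E'
from h import *
lo=np.array([-2.98,-.91,.09,-1.24,.2,-2.68]);hi=np.array([2.98,2.08,2.57,4.39,2.65,2.68]);res=[]
for dy in (-12,-15,-18,-21,-24):
  for a in (.01,.02):
    for L in (33,34,35,36,37,38):
      c=TC+Ro.from_euler('z',TY).apply([a,0,0]); m=[]
      for h in (.09,.06,.04,.03,.024):
        k=planner.inverse_kinematics(*pose(-.036,h,L,TY+np.radians(dy),c))
        m.append(-1 if k is None else min((k-lo).min(),(hi-k).min()))
      if min(m[:4])>0: res.append((dy,a,L,np.round(m,3).tolist()))
for r in sorted(res,key=lambda r:(-r[2],-r[3][3]))[:14]: print(r)
E
```

```text
(-12, 0.01, 38, [0.023, 0.014, 0.012, 0.006, -1.0])
(-12, 0.01, 37, [0.036, 0.026, 0.024, 0.025, 0.007])
(-12, 0.02, 37, [0.062, 0.052, 0.044, 0.013, -1.0])
(-24, 0.01, 37, [0.07, 0.061, 0.043, 0.013, -1.0])
(-24, 0.02, 37, [0.095, 0.086, 0.039, 0.01, -1.0])
(-12, 0.01, 36, [0.05, 0.039, 0.037, 0.037, 0.026])
(-12, 0.02, 36, [0.075, 0.065, 0.062, 0.033, 0.015])
(-24, 0.01, 36, [0.082, 0.072, 0.064, 0.033, 0.015])
(-24, 0.02, 36, [0.107, 0.098, 0.06, 0.031, 0.013])
(-15, 0.01, 36, [0.054, 0.043, 0.041, 0.017, -1.0])
(-21, 0.01, 36, [0.07, 0.06, 0.045, 0.011, -1.0])
(-15, 0.02, 36, [0.079, 0.069, 0.041, 0.007, -1.0])
(-21, 0.02, 36, [0.095, 0.085, 0.039, 0.006, -1.0])
(-18, 0.01, 36, [0.061, 0.05, 0.04, 0.005, -1.0])
```

```bash
cat > place.py <<'E'
from h import *
c=TC+Ro.from_euler('z',TY).apply([.013,0,0]); Y=TY+np.radians(-12); L=36
P=lambda h:pose(-.036,h,L,Y,c)
robot.reach(*P(.12)); robot.hold(.3)
robot.move_l(P(.06)[0],velocity=.08); robot.move_l(P(.036)[0],velocity=.03); robot.hold(.3)
f0=np.array(sensors.read_wrist_force()); print("gap",sensors.read_finger_gap(),f0.round(1))
h=.036
while h>.016:
    h-=.001
    try: robot.move_l(P(h)[0],velocity=.015)
    except robot.PlanningError as e: print("plan",e); break
    robot.hold(.1); f=np.array(sensors.read_wrist_force())-f0
    if f[2]>5: break
print("h",h,f.round(1),np.round(sensors.read_q(),3),sensors.read_clock())
s=imaging.read_camera("scene")[250:380,290:450,::-1]; t=imaging.read_camera("top")[150:260,350:460,::-1]; w=imaging.read_camera("wrist")[:,:,::-1]
cv2.imwrite("pics/pl.png",np.hstack([cv2.resize(v,(266,266),interpolation=2) for v in (s,t,w)]))
E
python3 place.py
```

```text
gap 0.04729792822077841 [-0.1 -0.7 -3. ]
h 0.023999999999999987 [-1.1  0.8  5.4] [-0.499 -0.196  2.525  0.528  0.222 -2.243] 27.5583
```

The insert touched down at h = 24 mm, close to the roughly 26 mm expected. I release it, rise clear and check.

```bash
python3 - <<'E'
from h import *
eoat.gripper_to(.055); eoat.gripper_to(.085); robot.hold(.3)
print(sensors.read_finger_gap(),sensors.read_grasp_force(),np.round(sensors.read_wrist_force(),1))
p=np.array(sensors.read_position()); robot.move_l(p+[0,0,.10],velocity=.06)
p,q=pose(-.09,.22,0,TY,TC); robot.reach(p,q); robot.hold(.3)
im,c,po=snap(); s=imaging.read_camera("scene")[190:380,240:440,::-1]
cv2.imwrite("pics/fin.png",np.hstack([cv2.resize(im[:,:,::-1],(480,360)),cv2.resize(s,(320,304),interpolation=2)[:,:].copy() if 0 else cv2.copyMakeBorder(cv2.resize(s,(320,304),interpolation=2),0,56,0,0,0)]))
import pickle; pickle.dump((im,c,po),open("w4.pkl","wb")); print(sensors.read_clock())
E
```

```text
0.08512577681522068 0.0 [ 0.2  0.5 -0.1]
31.7167
```

View pics/fin.png

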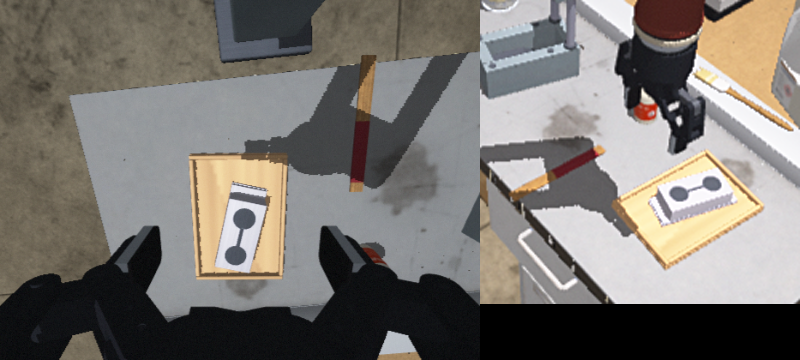

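The insert lies upright inside the tray with its discs on top, at (244,219) and (236,255) in the wrist half; the bystanders are undisturbed. I check the centre numerically, then hand in.

```bash
python3 - <<'E'
from h import *
import pickle
im,c,po=pickle.load(open("w4.pkl","rb")); k=560/480
d=[onz(c,(u*k,v*k),.04) for u,v in ((244,219),(236,255))]
m=(d[0]+d[1])/2; r=Ro.from_euler('z',-TY).apply(m-TC); print(r.round(4),np.linalg.norm(d[0]-d[1]))
if abs(r[0])<.035 and abs(r[1])<.035: print(workorder.sign_off(),sensors.read_clock())
E
```

```text
[0.0121 0.0014 0.034 ] 0.054884204463372194
the job is handed in; nothing more can be done
the job is handed in; nothing more can be done
```

The insert was tipped, taken from its pocket and laid flat and right way up in the tray, about 12 mm from the tray's centre; it was released and the job handed in after about 32 s of the 58 s allowed, with no verdict returned.

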